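Hang the sculpting tools in pairs in the low cabinet

ROBOT

A 6-joint arm with a two-finger parallel gripper is mounted at the origin on the work surface. World frame = base frame: x ahead of the robot, y to its left, z up, the work surface at z = 0. Lengths are in mm, angles in rad, forces in N, time in s.
With the tool pointing down it reaches from about 325 to 875 mm from the base axis. Payload 4.4 kg.
Tool frame: the origin (TCP) lies where the fingers leave the gripper's body, on its centre line; the fingertips stand 73 mm ahead of it and the grasp point (between the pads) lies 54 mm ahead of it; z points along the fingers, y is the line along which they close (so a half turn about z gives the same grasp; the last joint's range is limited). The gripper opens to 85 mm and grips with 20 to 120 N. Pads are 22 mm wide; open, the fingers measure 114 mm over their backs; the gripper's body (76 mm by 85 mm) begins 54 mm behind the grasp point. The pads swing forward as they close: fully open they stand 13 mm farther back than shut.
Start: joints at [-1.363, 0.207, 1.542, -0, 1.393, -0.15], TCP at [201.9, -538.391, 303.882] pointing down, gripper open.
Joint ranges: [-2.73, 2.73], [-0.86, 2.22], [0.23, 2.46], [-1.11, 4.25], [0.08, 2.63], [-2.82, 2.82]. Speed limits (rad/s): [2.79, 2.79, 3.14, 3.14, 3.14, 3.14].

INTERFACE

Orientations are given as a 3x3 rotation matrix whose columns are the frame's x, y, z axes.
In Python, from plant import ctrl gives the robot as it stands. Calls block until the motion is done:
- ctrl.move_ptp(position, orientation): joint-space move of the TCP to a pose.
- ctrl.move_l(position, rot=None, vel=150, threshold=None): straight line of the TCP; rot=None keeps the orientation; vel is the mean speed in mm/s. With threshold (N) it stops when the force on the tool has changed by that much, and returns True; else False.
- ctrl.set_joints(angles): joint-space move.
- ctrl.gripper_to(opening, force=None): finger opening in mm; force is the grip in N (None keeps the last); returns when the fingers have stopped.
- ctrl.hold(seconds).
- ctrl.solve_ik(position, orientation): joint angles nearest the present ones, or None.
- ctrl.read_state(): the state.
- ctrl.grab_frame(name): name is "scene" or "top"; returns the picture (480x640x3 uint8, red, green, blue); there is no depth.
- ctrl.camera_params(name): a dict with "mtx" (3x3 intrinsics, pixels), "k1" (the pictures are not rectified: a ray, as slopes to the right and down, at radius r is drawn at 1 + k1 r^2 times it, then the intrinsics apply), "R" (3x3) and "t" (3): a world point X has camera coordinates R X + t. Camera axes: x right, y down, z forward; pixel columns grow to the right and rows downward; lengths in mm; the calibration is good to about 2 mm. A picture is of the moment at which its call begins. camera_params takes no time and is no camera call.
A pose or a line that the arm cannot do raises ctrl.MotionError and nothing moves.
- ctrl.finish_job(): hands the job in; it is judged then, once.
The state is a dict: "t": time; "q": joint angles; "qvel": joint speeds; "tau": joint torques, N m; "eef_pos": TCP position; "eef_rot": TCP orientation; "force": force on the tool from outside, world axes, zero at the start; "wrist_torque": the same for the moment, N m; "grip_width": finger opening in mm; "grasp_force": force on a finger pad.
Only numpy, scipy, OpenCV 4.12 (cv2) and the standard library are available. Lean on these libraries where they do the work, as an engineer would, in place of code of your own. Each camera call takes 0.05 s, during which the arm holds its last target. There are 200 camera calls.

TASK

Hang up all the loose steel sculpting tools on the desk by their eyes on the two hooks deep inside the low cabinet: the ones with the same blade shape together on one hook, the round blades on one hook and the T-shaped blades on the other. Three or four tools are out; leave them hanging free and still, and do not knock over any goblin.

Things in the scene. Friction and masses are not known exactly. Their poses are not given: they have to be found in the camera images.
- disc_a: loose steel sculpting tool, 138 mm long, about 45 g, same either face up, may be absent: a round flat blade 28 mm across, its centre 32 mm behind the origin, 4 thick. Origin at the centre of its handle, a dark bar 40 long (x), 14 wide (y), 10 high (z); it lies on the handle, origin 5 mm above the table. x points from blade to eye; a 5 mm rod joins handle and eye
- disc_a_eye (a point): centre of the hanging eye of disc_a, 78 mm from the tool's origin along its x: a hexagonal loop of 4.4 mm wire, 32 mm over its outer corners, clear opening about 19 mm, its hole running along the tool's z
- disc_b: loose steel sculpting tool, 138 mm long, about 45 g, same either face up, may be absent: a round flat blade 28 mm across, its centre 32 mm behind the origin, 4 thick. Origin at the centre of its handle, a dark bar 40 long (x), 14 wide (y), 10 high (z); it lies on the handle, origin 5 mm above the table. x points from blade to eye; a 5 mm rod joins handle and eye
- disc_b_eye (a point): centre of the hanging eye of disc_b, 78 mm from the tool's origin along its x: a hexagonal loop of 4.4 mm wire, 32 mm over its outer corners, clear opening about 19 mm, its hole running along the tool's z
- tee_a: loose steel sculpting tool, 138 mm long, about 45 g, same either face up, may be absent: a T-shaped blade: a stem ending in a cross bar 30 mm wide, 41 mm behind the origin, 4 thick. Origin at the centre of its handle, a dark bar 40 long (x), 14 wide (y), 10 high (z); it lies on the handle, origin 5 mm above the table. x points from blade to eye; a 5 mm rod joins handle and eye
- tee_a_eye (a point): centre of the hanging eye of tee_a, 78 mm from the tool's origin along its x: a hexagonal loop of 4.4 mm wire, 32 mm over its outer corners, clear opening about 19 mm, its hole running along the tool's z
- tee_b: loose steel sculpting tool, 138 mm long, about 45 g, same either face up, may be absent: a T-shaped blade: a stem ending in a cross bar 30 mm wide, 41 mm behind the origin, 4 thick. Origin at the centre of its handle, a dark bar 40 long (x), 14 wide (y), 10 high (z); it lies on the handle, origin 5 mm above the table. x points from blade to eye; a 5 mm rod joins handle and eye
- tee_b_eye (a point): centre of the hanging eye of tee_b, 78 mm from the tool's origin along its x: a hexagonal loop of 4.4 mm wire, 32 mm over its outer corners, clear opening about 19 mm, its hole running along the tool's z
- cabinet: low plywood cabinet fixed on the table, 130 mm deep (x), 250 wide (y, inside 230), open front facing its own -x, no floor. Origin under its centre, front plane at x = -65. Opening 205 high, face board above it up to 265. Clear plastic roof (underside at 205) and back (inner face x = +57); a strip across the back (face x = +47) carries two hooks
- hook_left (a point): elbow of the left hook, at x = +7, y = +45 mm in the cabinet, 155 mm above the table, 72 in from the front plane. Round 6 mm steel: a level bar from the elbow back along +x to the strip (40 mm), and a prong from the elbow rising 45 degrees towards the front, tip 16 mm nearer the front and 16 higher. A hung tool swings some seconds
- hook_right (a point): elbow of the right hook, at x = +7, y = -45 mm in the cabinet, 155 mm above the table, 72 in from the front plane. Round 6 mm steel: a level bar from the elbow back along +x to the strip (40 mm), and a prong from the elbow rising 45 degrees towards the front, tip 16 mm nearer the front and 16 higher. A hung tool swings some seconds
- goblin1: grey primed plastic goblin standing loose on a bottle cap 31 mm across, 45 mm tall in all, light. Origin under the cap's centre, z up. Bystander
- goblin2: grey primed plastic goblin standing loose on a bottle cap 31 mm across, 45 mm tall in all, light. Origin under the cap's centre, z up. Bystander
- goblin3: grey primed plastic goblin standing loose on a bottle cap 31 mm across, 45 mm tall in all, light. Origin under the cap's centre, z up. Bystander
- goblin4: grey primed plastic goblin standing loose on a bottle cap 31 mm across, 45 mm tall in all, light. Origin under the cap's centre, z up. Bystander
- palette: white ceramic tile palette lying flat, 150 x 100 x 8 mm, fixed, origin under its centre. Bystander

How it is judged (in metres and radians):
At the end, for the whole second after the job is handed in: Every tool present hangs free from a hook by its eye (eye centre within 52 mm horizontally of the hook's elbow and more than 130 mm up, tool within 0.5 rad of upright, eye uppermost, slower than 0.05 m/s); all round-bladed tools are on one hook and all T-bladed tools on the other, either way round (((horizontal distance between each of disc_a_eye, disc_b_eye and hook_left below 0.052 m and horizontal distance between each of tee_a_eye, tee_b_eye and hook_right below 0.052 m) or (horizontal distance between each of disc_a_eye, disc_b_eye and hook_right below 0.052 m and horizontal distance between each of tee_a_eye, tee_b_eye and hook_left below 0.052 m)) and height (world z) of each of disc_a_eye, disc_b_eye, tee_a_eye, tee_b_eye above 0.13 m and angle between each of disc_a, disc_b, tee_a, tee_b's own x axis and vertical below 0.5 rad and linear speed of each of disc_a, disc_b, tee_a, tee_b below 0.05 m/s); the robot touches nothing.
It fails at once if a goblin is knocked over (angle between any of goblin1, goblin2, goblin3, goblin4's own z axis and vertical above 0.8 rad).
Of disc_a, disc_b, tee_a, tee_b only 3 to 4 are there at a start; the rules pass over those that are not, and their reading is None.
At some moment in a run one of disc_a, disc_b, tee_a, tee_b may be knocked a few centimetres aside while the robot is not near it.
It also fails if it takes over 210 s, if anything falls off the work surface, if the arm or the gripper's body presses on something with over 40 N, if the wrist force passes 120 N, or if a joint passes its speed limit or range.

## Working session

There is one attempt and no reset: what is moved stays moved. The work goes in short steps, each a Python script; the robot and the scene stay as the last script left them, time stands still between calls to the robot, and variables do not carry over. Pictures are saved under pics/ and viewed, at most 14 in all, crops included, and the job is handed in when it is done.

```bash
ls; mkdir -p pics; python3 - <<'E'
from plant import ctrl
import cv2,numpy as np
np.set_printoptions(precision=3,suppress=True)
for n in("scene","top"):
    cv2.imwrite(f"pics/{n}0.png",ctrl.grab_frame(n)[...,::-1]); print(n,ctrl.camera_params(n))
print(ctrl.read_state())
E
```

```text
pics
plant.py
scene {'mtx': array([[604.967,   0.   , 322.128],
       [  0.   , 604.967, 244.931],
       [  0.   ,   0.   ,   1.   ]]), 'k1': -0.16082697737724932, 'R': array([[-0.646,  0.763, -0.009],
       [ 0.656,  0.55 , -0.517],
       [-0.39 , -0.34 , -0.856]]), 't': array([ 366.962, -288.007, 1462.955])}
top {'mtx': array([[455.656,   0.   , 325.757],
       [  0.   , 455.656, 246.188],
       [  0.   ,   0.   ,   1.   ]]), 'k1': 0.008945582501598423, 'R': array([[-0.009, -1.   , -0.025],
       [-0.985,  0.013, -0.172],
       [ 0.172,  0.023, -0.985]]), 't': array([  4.29 , 557.704, 929.768])}
{'t': 0.1, 'q': array([-1.363,  0.207,  1.543, -0.   ,  1.394, -0.151]), 'qvel': array([ 0.   , -0.003, -0.003, -0.001, -0.   ,  0.   ]), 'tau': array([ -0.001, -38.409, -29.255,  -0.   ,   0.005,  -0.   ]), 'eef_pos': array([ 201.762, -537.862,  302.809]), 'eef_rot': array([[ 0.936,  0.351, -0.   ],
       [ 0.351, -0.936,  0.002],
       [ 0.   , -0.002, -1.   ]]), 'force': array([-0.279,  0.18 , -0.109]), 'wrist_torque': array([0.006, 0.007, 0.05 ]), 'grasp_force': 0.0, 'grip_width': 85.45948402480614}
```

View pics/scene0.png

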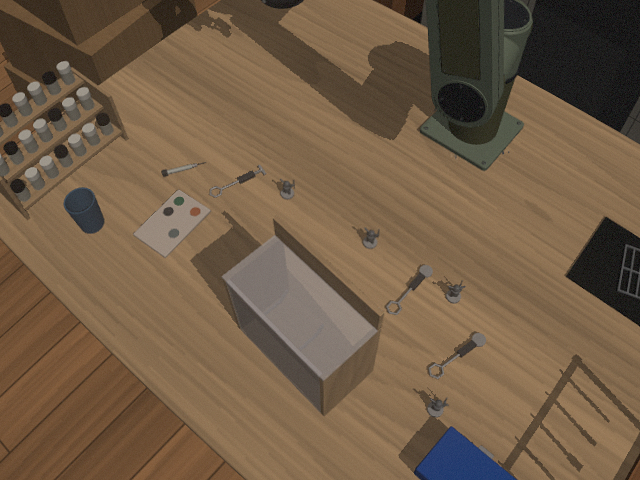

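View pics/top0.png

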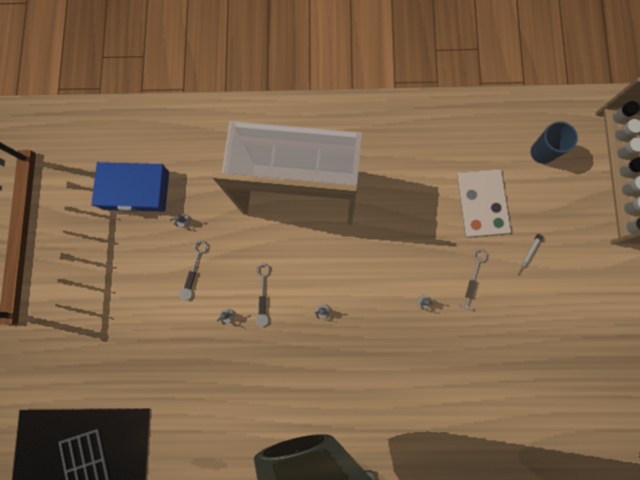

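The scene shows two disc tools (scene image eyes at about (393,306) and (434,369), top image (264,270) and (202,247)) and one tee (scene eye (215,190), top (481,257)). There are four goblins, and the cabinet opens towards the robot. Next I'll crop in for precise features.

```bash
python3 - <<'E'
import cv2,numpy as np
s=cv2.imread("pics/scene0.png");t=cv2.imread("pics/top0.png")
def c(im,x,y,w,h,f): return cv2.resize(im[y:y+h,x:x+w],None,fx=f,fy=f,interpolation=cv2.INTER_CUBIC)
# tools: 6 tiles 266x300 -> 66x75 px at 4x
T=[(t,168,234),(t,234,256),(t,445,242),(s,425,320),(s,375,250),(s,205,150)]
r=[c(a,x,y,66,75,4) for a,x,y in T]
cv2.imwrite("pics/tools0.png",np.vstack([np.hstack(r[:3]),np.hstack(r[3:])]))
cv2.imwrite("pics/cabt0.png",c(t,212,115,155,115,5))
cv2.imwrite("pics/cabs0.png",c(s,215,210,180,205,2.9))
E
```

```text
(no output)
```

View pics/tools0.png

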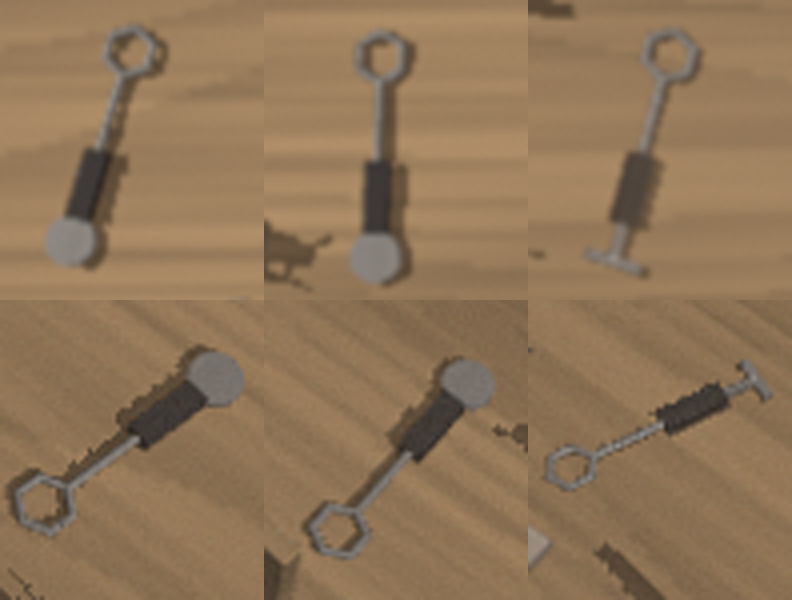

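View pics/cabt0.png

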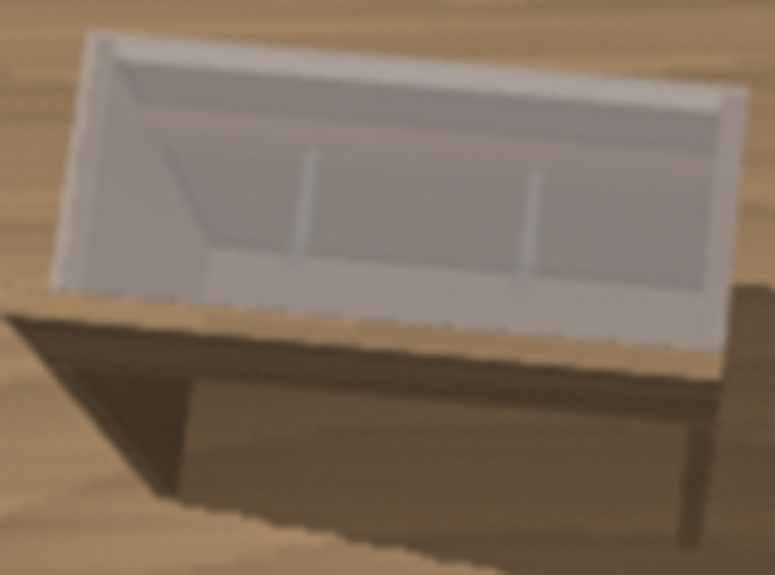

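View pics/cabs0.png

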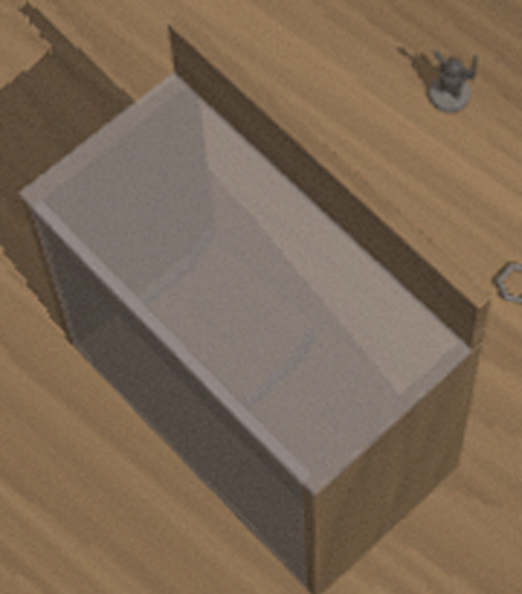

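The crops show the eye holes, handles and blades clearly in both views. Both hooks show through the roof. Top image: left hook runs (274,145) to (270,169) and right hook (319,149) to (316,173). Scene image: left hook about (324,325) to (301,348), right hook (287,293) to (266,314). Now I'll triangulate.

```bash
cat > h.py <<'E'
import cv2,numpy as np
from plant import ctrl
np.set_printoptions(precision=1,suppress=True)
def ray(n,p):
    c=ctrl.camera_params(n);d=np.array([c["k1"],0,0,0,0.])
    u=cv2.undistortPoints(np.array([[p]],float),c["mtx"],d)[0,0]
    R,t=np.array(c["R"]),np.array(c["t"]);v=R.T@[u[0],u[1],1]
    return -R.T@t,v/np.linalg.norm(v)
def plane(n,p,z): o,v=ray(n,p);return o+v*(z-o[2])/v[2]
def tri(ps,pt):
    (a,u),(b,v)=ray("scene",ps),ray("top",pt)
    s=np.linalg.lstsq(np.stack([u,-v],1),b-a,rcond=None)[0]
    p,q=a+u*s[0],b+v*s[1];return (p+q)/2,np.linalg.norm(p-q)
def tools(im):
    """[(handle centre px, eye centre px, blade kind area)] of all dark handles with an eye in one connected grey shape"""
    hsv=cv2.cvtColor(im,cv2.COLOR_RGB2HSV)
    m=(hsv[...,1]<75).astype(np.uint8);out=[]
    cs,hi=cv2.findContours(m,cv2.RETR_CCOMP,cv2.CHAIN_APPROX_NONE)
    for i,c in enumerate(cs):
        if hi[0][i][3]>=0 or not 150<cv2.contourArea(c)<1500: continue
        kids=[k for k in cs_k(hi,i) if cv2.contourArea(cs[k])>15]
        if len(kids)!=1: continue
        mk=np.zeros_like(m);cv2.drawContours(mk,cs,i,1,-1)
        d=(mk>0)&(hsv[...,2]<95)&(m>0)
        d=cv2.morphologyEx(d.astype(np.uint8),cv2.MORPH_OPEN,np.ones((3,3)))
        if d.sum()<20: continue
        mo=cv2.moments(cs[kids[0]]);e=np.array([mo["m10"],mo["m01"]])/mo["m00"]
        h=np.argwhere(d)[:,::-1].mean(0)
        out.append((h,e,cv2.contourArea(c)))
    return out
def cs_k(hi,i):
    k=hi[0][i][2];r=[]
    while k>=0: r.append(k);k=hi[0][k][0]
    return r
def find():
    S=tools(ctrl.grab_frame("scene"));T=tools(ctrl.grab_frame("top"));r=[]
    for t in T:
        for s in S:
            h,a=tri(s[0],t[0]);e,b=tri(s[1],t[1])
            if max(a,b)<6 and -5<h[2]<15 and -5<e[2]<15 and 65<np.linalg.norm(e-h)<90: r.append((h,e,a,b))
    return r,len(S),len(T)
E
python3 - <<'E'
from h import *
r,a,b=find();print(a,b)
for h,e,x,y in r: print(h,e,"len",np.linalg.norm(e-h),"gaps",x,y)
def cb(x,y):return(212+x/5,115+y/5)
def cs(x,y):return(215+x/2.9,210+y/2.9)
P={"hookL back":(cs(315,335),cb(312,150)),"hookL tip":(cs(250,400),cb(291,270)),"hookR back":(cs(210,240),cb(537,170)),"hookR tip":(cs(148,302),cb(521,292)),
"backL top":(cs(315,492),cb(90,33)),"backR top":(cs(22,192),cb(748,88)),"frontR board":(cs(172,27),cb(722,380)),"frontL board":(cs(487,303),cb(8,317))}
P["roofL front"]=(cs(470,350),cb(52,288));P["roofR front"]=(cs(177,75),cb(728,350))
for k,v in P.items(): print(k,*tri(*v))
for n,p in {"g1":(182,225),"g2":(228,322),"g3":(324,317),"g4":(426,308)}.items(): print(n,plane("top",p,0))
E
```

```text
5 4
[434.8 142.2   2.8] [513.7 141.5   2.6] len 78.88001291978166 gaps 1.1290745819270989 1.3827571075383474
[ 466.1 -317.4    2.9] [ 540.3 -342.3    1. ] len 78.27760860916506 gaps 1.5911557595563468 2.0391309532231108
[492.8 304.9   3.7] [568.5 284.9   2.2] len 78.28239165375544 gaps 1.4812359301278486 1.5449682506895073
hookL back [711.3 103.6 212.4] 36.579180609203
hookL tip [719.5  99.6 109.7] 27.512730596038146
hookR back [703.1  19.4 210.1] 34.6851177990549
hookR tip [710.5   5.  102.3] 25.802310640519945
backL top [771.1 175.2 205.8] 3.57806341731857
backR top [743.3 -72.7 207.2] 4.074052600578818
frontR board [619.1 -60.5 248.6] 0.025554741500962663
frontL board [643.9 189.  253.3] 2.237140511706821
roofL front [662.3 187.1 221.6] 14.01580630553605
roofR front [633.9 -56.9 221. ] 16.996426816087958
g1 [619.7 328.    0. ]
g2 [399.6 216.    0. ]
g3 [408.5   4.5   0. ]
g4 [ 425.9 -219.     0. ]
```

```bash
python3 - <<'E'
from h import *
def cb(x,y):return(212+x/5,115+y/5)
def cs(x,y):return(215+x/2.9,210+y/2.9)
P={"hookL back":(cs(250,402),cb(312,150)),"hookL tip":(cs(317,333),cb(291,270)),"hookR back":(cs(147,304),cb(537,170)),"hookR tip":(cs(211,240),cb(521,292))}
for k,v in P.items(): print(k,*tri(*v))
# 2x-res hook crop with contrast
s=cv2.imread("pics/scene0.png")[270:375,240:350];t=cv2.imread("pics/top0.png")[135:185,250:340]
f=lambda a,k:cv2.createCLAHE(4,(2,2)).apply(cv2.resize(a[...,2],None,fx=k,fy=k,interpolation=cv2.INTER_CUBIC))
a,b=f(s,4),f(t,4);H=max(a.shape[0],b.shape[0])
p=lambda x:np.pad(x,((0,H-x.shape[0]),(0,0)))
cv2.imwrite("pics/hooks0.png",np.hstack([p(a),p(b)]))
yaw=np.deg2rad(-6);X=np.array([np.cos(yaw),np.sin(yaw),0]);Y=np.array([-X[1],X[0],0])
Z=np.array([0,0,1.]);C=np.array([694,57.7,0]);bx=0
for side in(1,-1):
  for pit in (70,80,90):
    a=np.deg2rad(pit); zg=np.sin(a)*X-np.cos(a)*Z; tx=np.cos(a)*X+np.sin(a)*Z # tool x (eye)
    for eye in (C+Y*45*side+X*-40+Z*171,C+Y*45*side+X*30+Z*148):
      g=eye-78*tx-zg*70
      for s_ in(1,-1):
        R=np.stack([s_*tx,np.cross(zg,s_*tx),zg],1)
        q=ctrl.solve_ik(g,R);print(side,pit,s_,g,None if q is None else np.round(q,2))
E
```

```text
hookL back [742.3  99.  156.1] 7.375091628481632
hookL tip [688.4 104.6 168.6] 6.5693815517815795
hookR back [733.9   9.7 151.9] 7.313700036703972
hookR tip [680.5  15.1 162. ] 5.4915441713435
1 70 1 [567.  116.3 121.6] [ 0.1  0.5  2.2  3.5  0.8 -1.8]
1 70 -1 [567.  116.3 121.6] [0.1 0.5 2.2 3.5 0.8 1.4]
1 70 1 [636.6 109.   98.6] [ 0.1  0.6  2.   3.5  0.7 -1.7]
1 70 -1 [636.6 109.   98.6] [0.1 0.6 2.  3.5 0.7 1.4]
1 80 1 [576.9 115.3 106.3] [ 0.2  0.6  2.1  3.4  1.1 -1.7]
1 80 -1 [576.9 115.3 106.3] [0.2 0.6 2.1 3.4 1.1 1.5]
1 80 1 [646.5 107.9  83.3] [ 0.1  0.7  2.   3.4  1.  -1.7]
1 80 -1 [646.5 107.9  83.3] [0.1 0.7 2.  3.4 1.  1.5]
1 90 1 [589.3 114.   93. ] [ 0.1  0.8  2.1  3.4  1.3 -1.6]
1 90 -1 [589.3 114.   93. ] [0.1 0.8 2.1 3.4 1.3 1.5]
1 90 1 [658.9 106.6  70. ] [ 0.1  0.9  1.9  3.4  1.2 -1.6]
1 90 -1 [658.9 106.6  70. ] [0.1 0.9 1.9 3.4 1.2 1.5]
-1 70 1 [557.6  26.8 121.6] [-0.1  0.4  2.3  3.1  0.8 -1.6]
-1 70 -1 [557.6  26.8 121.6] [-0.1  0.4  2.3  3.1  0.8  1.6]
-1 70 1 [627.2  19.5  98.6] [-0.1  0.6  2.1  3.1  0.7 -1.6]
-1 70 -1 [627.2  19.5  98.6] [-0.1  0.6  2.1  3.1  0.7  1.6]
-1 80 1 [567.5  25.7 106.3] [-0.1  0.6  2.2  3.1  1.1 -1.6]
-1 80 -1 [567.5  25.7 106.3] [-0.1  0.6  2.2  3.1  1.1  1.6]
-1 80 1 [637.1  18.4  83.3] [-0.1  0.7  2.   3.1  1.  -1.6]
-1 80 -1 [637.1  18.4  83.3] [-0.1  0.7  2.   3.1  1.   1.6]
-1 90 1 [579.9  24.4  93. ] [-0.1  0.8  2.1  3.1  1.4 -1.6]
-1 90 -1 [579.9  24.4  93. ] [-0.1  0.8  2.1  3.1  1.4  1.6]
-1 90 1 [649.5  17.1  70. ] [-0.1  0.9  2.   3.1  1.3 -1.6]
-1 90 -1 [649.5  17.1  70. ] [-0.1  0.9  2.   3.1  1.3  1.6]
```

View pics/hooks0.png

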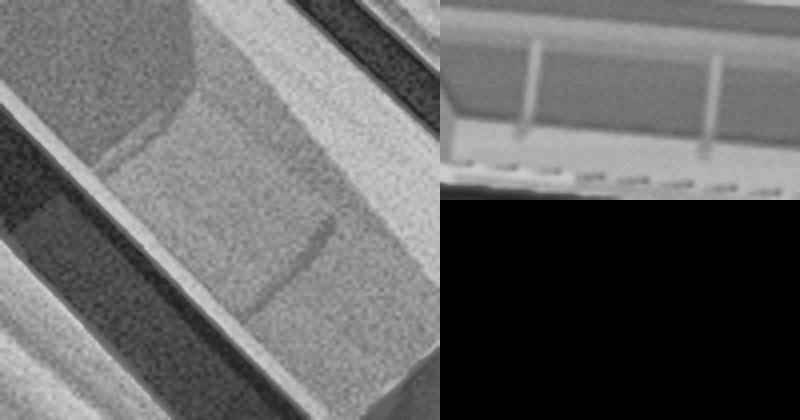

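The contrast crop gives the left hook tip at scene (323,324.5), top (270.5,168), and the right hook tip at scene about (287.5,292), top (316,174). I'll check single-view lines against the cabinet pose.

```bash
python3 - <<'E'
from h import *
for n,ps in {"L":[(270.5,168),(274.3,145)],"R":[(316,173.5),(319.3,148.8)]}.items():
    print("top",n,plane("top",ps[0],171),plane("top",ps[1],155))
print("scene L tip",plane("scene",(323,324.5),171),"mid bar",plane("scene",(309,341.5),155), "R tip",plane("scene",(287.5,292),171))
def pose(pts_w,pts_c):
    A,B=np.array(pts_w)[:,:2],np.array(pts_c)
    a,b=A.mean(0),B.mean(0);M=(A-a).T@(B-b);th=np.arctan2(M[1,0]-M[0,1],M[0,0]+M[1,1])
    R=np.array([[np.cos(th),-np.sin(th)],[np.sin(th),np.cos(th)]]);t=a-R@b
    return np.rad2deg(th),t,np.abs(A-(B@R.T+t)).max(),R
W=[[771.1,175.2],[743.3,-72.7],[619.1,-60.5],[643.9,189.0]]
th,t,res,R=pose(W,[[65,125],[65,-125],[-65,-125],[-65,125]])
print(th,t,res)
for y in(45,-45): print("elbow",R@[7,y]+t,"tip",R@[-9,y]+t,"strip",R@[47,y]+t)
E
```

```text
top L [691.4 100.9 171. ] [744.9  96.3 155. ]
top R [678.7  12.8 171. ] [735.2   6.7 155. ]
scene L tip [688.4 106.  171. ] mid bar [722.1 103.5 155. ] R tip [681.4  19.7 171. ]
-6.00911991590065 [694.4  57.8] 2.6069955885784566
elbow [706.  101.8] tip [690.1 103.4] strip [745.8  97.6]
elbow [696.6  12.3] tip [680.7  13.9] strip [736.4   8.1]
```

Cabinet pose is consistent: yaw -6.0°, centre (694,58). Before moving I'll check arm geometry for wrist clearance over goblin3 and pick the grasp flip.

```bash
cat >> h.py <<'E'
YAW=np.deg2rad(-6.0);X=np.array([np.cos(YAW),np.sin(YAW),0]);Y=np.array([-X[1],X[0],0]);Z=np.array([0,0,1.]);C=np.array([694.4,57.8,0])
def rot(tx,zg,s): return np.stack([s*tx,np.cross(zg,s*tx),zg],1)
def hang(x,y,z,pit,s,d):
    """TCP pose with the eye at cabinet (x,y,z), fingers pitched pit deg up from down, TCP d behind the handle"""
    a=np.deg2rad(pit);zg=np.sin(a)*X-np.cos(a)*Z;tx=np.cos(a)*X+np.sin(a)*Z
    return C+X*x+Y*y+Z*z-78*tx-d*zg,rot(tx,zg,s)
def down(h,e,s,z):
    tx=np.array([*(e-h)[:2],0]);tx/=np.linalg.norm(tx);return np.array([h[0],h[1],z]),rot(tx,-Z,s)
E
python3 - <<'E'
from h import *
A=[];b=[]
for r in(400,550,700,800):
  for z in(100,250,400):
    q=ctrl.solve_ik([r,0,z],rot(np.array([1.,0,0]),-Z,1))
    if q is None: continue
    q=np.array(q);a=q[1];c=q[1]+q[2];e=c+q[4]
    if abs(q[3])>.01: print("j4",q)
    A+= [[1,0,np.sin(a),np.sin(c),np.cos(c)],[0,1,np.cos(a),np.cos(c),-np.sin(c)]];b+=[r,z]
x,rs,*_=np.linalg.lstsq(np.array(A),np.array(b),rcond=None);print("r0,z0-d,L1,L2,off",x,rs)
for n,(h,e,y,xx) in {"tee":((466.1,-317.4),(540.3,-342.3),-45,22),"d1":((434.8,142.2),(513.7,141.5),45,32),"d2":((492.8,304.9),(568.5,284.9),45,17)}.items():
  h,e=map(np.array,(h,e))
  for s in(1,-1):
    q=[ctrl.solve_ik(*down(h,e,s,z)) for z in(76,350)]
    print(n,s,[None if k is None else np.round(k,2) for k in q],np.round(ctrl.solve_ik(*hang(-150,y,176,70,s,71)),2),np.round(ctrl.solve_ik(*hang(xx,y,149,90,s,71)),2))
E
python3 - <<'E'
from h import *
q=np.array(ctrl.solve_ik(*hang(-20,-45,171,70,1,71)));p,R=hang(-20,-45,171,70,1,71)
a=q[1];c=a+q[2];w=8.6+450.3*np.sin(a)+498.7*np.sin(c)+92*np.cos(c)
hz=41.3+450.3*np.cos(a)+498.7*np.cos(c)-92*np.sin(c)  # wrist z minus d
# wrist = p - d*zg : z: hz+d = p.z + d*cos70
d=(p[2]-hz)/(1-np.cos(np.deg2rad(70)));print("d",d,"wrist r",w,"check r",np.hypot(*(p-d*R[:,2])[:2]))
for y in(-45,45):
 for pit in(40,55,70,80,90):
  for z in (176,220,300):
   print(y,pit,z,[x for x in range(-200,40,15) if ctrl.solve_ik(*hang(x,y,z,pit,1,71)) is not None],"wrist z",z-78*np.sin(np.deg2rad(pit))+(71+d)*np.cos(np.deg2rad(pit)))
E
```

```text
d 244.12012359117008 wrist r 350.17049496003307 check r 352.1887037518394
-45 40 176 [-185, -170, -155, -140, -125, -110, -95, -80, -65, -50, -35, -20, -5, 10, 25] wrist z 367.2585860364314
-45 40 220 [-200, -185, -170, -155, -140, -125, -110, -95, -80, -65, -50, -35, -20, -5, 10, 25] wrist z 411.2585860364314
-45 40 300 [-200, -185, -170, -155, -140, -125, -110, -95, -80, -65, -50, -35, -20, -5, 10, 25] wrist z 491.2585860364314
-45 55 176 [-140, -125, -110, -95, -80, -65, -50, -35, -20, -5, 10, 25] wrist z 292.85161805738323
-45 55 220 [-140, -125, -110, -95, -80, -65, -50, -35, -20, -5, 10, 25] wrist z 336.85161805738323
-45 55 300 [-170, -155, -140, -125, -110, -95, -80, -65, -50, -35, -20, -5, 10, 25] wrist z 416.85161805738323
-45 70 176 [-125, -110, -95, -80, -65, -50, -35, -20, -5, 10, 25] wrist z 210.48140541415364
-45 70 220 [-110, -95, -80, -65, -50, -35, -20, -5, 10, 25] wrist z 254.48140541415364
-45 70 300 [-125, -110, -95, -80, -65, -50, -35, -20, -5, 10, 25] wrist z 334.48140541415364
-45 80 176 [-155, -140, -125, -110, -95, -80, -65, -50, -35, -20, -5, 10, 25] wrist 
[... 1508 characters left out ...]
 176 [-200, -185, -170, -155, -140, -125, -110, -95, -80, -65, -50, -35, -20, -5, 10, 25] wrist z 153.90503047283235
45 80 220 [-185, -170, -155, -140, -125, -110, -95, -80, -65, -50, -35, -20, -5, 10, 25] wrist z 197.90503047283235
45 80 300 [-170, -155, -140, -125, -110, -95, -80, -65, -50, -35, -20, -5, 10, 25] wrist z 277.9050304728323
45 90 176 [-200, -185, -170, -155, -140, -125, -110, -95, -80, -65, -50, -35, -20, -5, 10, 25] wrist z 98.00000000000001
45 90 220 [-200, -185, -170, -155, -140, -125, -110, -95, -80, -65, -50, -35, -20, -5, 10, 25] wrist z 142.00000000000003
45 90 300 [-185, -170, -155, -140, -125, -110, -95, -80, -65, -50, -35, -20, -5, 10, 25] wrist z 222.00000000000003
```

```bash
cat >> h.py <<'E'
def grasp(h,e,hook,last):
    best=None
    for s in(1,-1):
        q=ctrl.solve_ik(*down(h,e,s,350));k=ctrl.solve_ik(*hang(-140,hook,300,55,s,71))
        if q is None or k is None: continue
        c=np.abs(np.array(q)-k)[[0,1,2,4,5]].max()
        if best is None or c<best[0]: best=(c,s)
    s=best[1];ctrl.gripper_to(34,50)
    ctrl.move_ptp(*down(h,e,s,200));p,R=down(h,e,s,105);ctrl.move_l(p,R,150)
    p[2]=66;hit=ctrl.move_l(p,R,25,threshold=4);zc=ctrl.read_state()["eef_pos"][2]
    p[2]=zc+2.5;ctrl.move_l(p,R,25);ctrl.gripper_to(0,50)
    st=ctrl.read_state();d=st["eef_pos"][2]-5
    print("s",s,"hit",hit,zc,"width",st["grip_width"],"d",d,st["eef_pos"],st["t"])
    p[2]=350;ctrl.move_l(p,R,150);print("width up",ctrl.read_state()["grip_width"])
    return s,d
E
python3 - <<'E'
from h import *
r,_,_=find()
h,e=[(a,b) for a,b,_,_ in r if a[1]<-200][0];print(len(r),h,e)
s,d=grasp(h,e,-45,0)
cv2.imwrite("pics/g1.png",np.hstack([cv2.resize(ctrl.grab_frame(n)[...,::-1],(400,300)) for n in("scene","top")]))
E
```

```text
3 [ 466.2 -317.6    2.7] [ 540.3 -342.3    1.2]
s 1 hit True 71.85933582965274 width 12.724491077694262 d 69.27202105684869 [ 466.1 -317.5   74.3] 4.7833
width up 11.843295327536401
```

View pics/g1.png

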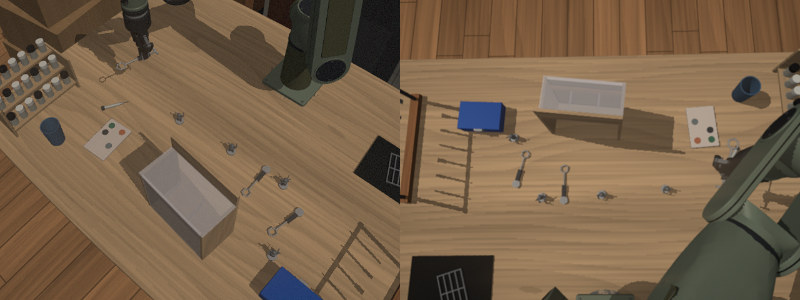

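The tee is held: at scene half-res its eye is near (105,77), with the gripper above it. Everything else is undisturbed. Next is staging in front of the cabinet.

```bash
cat >> h.py <<'E'
def go(f,x,y,z,pit,s,d,vel=100,th=None):
    p,R=hang(x,y,z,pit,s,d)
    return ctrl.move_ptp(p,R) if f=="p" else ctrl.move_l(p,R,vel,threshold=th)
def snap(name,sx=(170,150,300,225)):
    ims=[]
    for n,(x,y,w,h) in (("scene",(200,200,200,180)),("top",(200,110,200,180))):
        ims.append(cv2.resize(ctrl.grab_frame(n)[y:y+h,x:x+w,::-1],None,fx=2,fy=2,interpolation=cv2.INTER_CUBIC))
    cv2.imwrite(name,cv2.convertScaleAbs(np.hstack(ims),alpha=1.5))
E
python3 - <<'E'
from h import *
s,d=1,69.3
go("p",-140,-45,300,55,s,d)
go("l",-90,-45,175,70,s,d)
go("l",-40,-45,174,70,s,d)
st=ctrl.read_state();print(st["t"],st["q"],st["grip_width"],st["eef_pos"],hang(-40,-45,174,70,s,d)[0])
snap("pics/p1.png")
E
```

```text
Traceback (most recent call last):
  File "h.py", line 67, in go
    return ctrl.move_ptp(p,R) if f=="p" else ctrl.move_l(p,R,vel,threshold=th)
                                             ~~~~~~~~~~~^^^^^^^^^^^^^^^^^^^^^^
host.MotionError: the arm cannot follow that straight line within its joint ranges
```

```bash
python3 - <<'E'
from h import *
s,d=1,69.3
print(ctrl.read_state()["q"])
for a in((-140,300,55),(-110,240,62),(-110,176,70),(-90,175,70),(-40,174,70),(7,158,70),(22,149,78)):
    q=ctrl.solve_ik(*hang(a[0],-45,a[1],a[2],s,d)); print(a,None if q is None else np.round(q,2))
E
```

```text
[-0.1 -0.4  2.4  0.   0.2  1.5]
(-140, 300, 55) [-0.1 -0.4  2.4  0.   0.2  1.6]
(-110, 240, 62) [-0.1 -0.1  2.4  3.1  0.3 -1.6]
(-110, 176, 70) [-0.1  0.4  2.4  3.1  0.8 -1.6]
(-90, 175, 70) [-0.1  0.4  2.4  3.1  0.8 -1.6]
(-40, 174, 70) [-0.1  0.4  2.3  3.1  0.8 -1.6]
(7, 158, 70) [-0.1  0.5  2.1  3.1  0.7 -1.6]
(22, 149, 78) [-0.1  0.7  2.1  3.1  1.  -1.6]
```

```bash
python3 - <<'E'
from h import *
s,d=1,69.3
go("p",-120,-45,240,62,s,d)
go("p",-95,-45,176,70,s,d)
go("l",-40,-45,174,70,s,d)
st=ctrl.read_state();print(st["t"],st["q"],st["grip_width"],st["eef_pos"],hang(-40,-45,174,70,s,d)[0])
snap("pics/p1.png")
E
```

```text
12.1083 [-0.1  0.4  2.3  3.1  0.8 -1.6] 12.037607575985295 [558.3  26.9 124.8] [558.6  26.8 124.4]
```

View pics/p1.png

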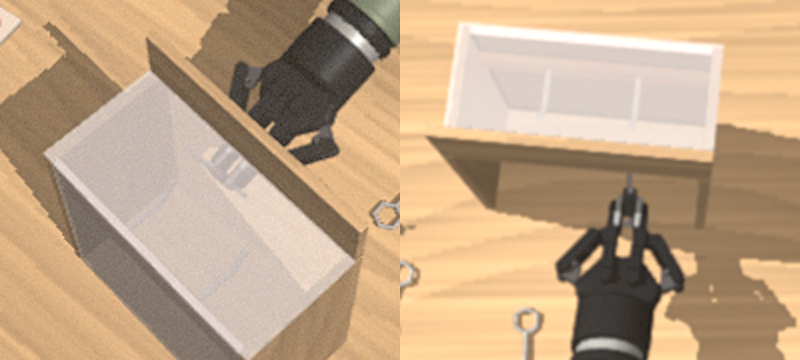

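The view shows the tool entering under the board. In the top half the rod at (630,180) lines up with the right hook at (638,85-120). Inserting now with force guard.

```bash
cat >> h.py <<'E'
def thread(xt,y,s,d,pf,dy=0):
    y=y+dy
    for a in((-14,173,70,80),(7,157.5,70,50),(xt,153.5,70,50),(xt,151.5,(70+pf)/2,40),(xt,149.5,pf,40)):
        hit=go("l",a[0],y,a[1],a[2],s,d,a[3],6)
        st=ctrl.read_state();print(a[:3],hit,"F",st["force"],"w",st["grip_width"],"t",st["t"])
        if hit: return False
    return True
E
python3 - <<'E'
from h import *
print(thread(22,-45,1,69.3,78))
snap("pics/p2.png")
E
```

```text
(-14, 173, 70) False F [ 0.1 -0.2 -1. ] w 12.17889417817476 t 12.6833
(7, 157.5, 70) False F [-0.1 -0.2 -0.3] w 12.21647721725997 t 13.3583
(22, 153.5, 70) False F [ 0.2 -0.8 -0.1] w 12.53600255354284 t 13.8167
(22, 151.5, 74.0) False F [0.2 0.2 0.1] w 12.479072760740204 t 14.1917
(22, 149.5, 78) False F [-0.2 -0.2 -0.5] w 12.155494765216815 t 14.5667
True
```

View pics/p2.png

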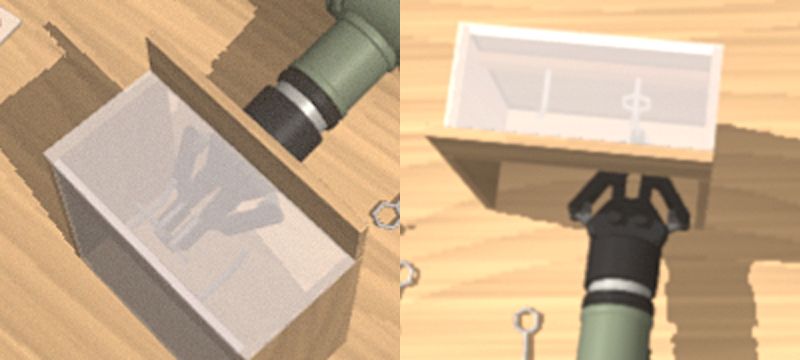

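The eye at top crop (636,103) is centred on the right hook. I'll lower it until it feels the bar, then release.

```bash
cat >> h.py <<'E'
def release(xt,y,s,d,pf):
    hit=go("l",xt,y,141,pf,s,d,15,2.0);st=ctrl.read_state()
    _,R=hang(xt,y,149,pf,s,d);z=(st["eef_pos"]-hang(xt,y,0,pf,s,d)[0])[2];print("rest hit",hit,"eye z",z,st["force"])
    go("l",xt,y,z+.7,pf,s,d,15)
    ctrl.gripper_to(36);p=ctrl.read_state()["eef_pos"];ctrl.hold(.5)
    ctrl.move_l(p-R[:,2]*45,R,60);p=p-R[:,2]*45
    ctrl.move_l(p-X*50,R,120)
E
python3 - <<'E'
from h import *
release(22,-45,1,69.3,78)
print(ctrl.read_state()["t"])
ctrl.hold(1);snap("pics/p3.png")
E
```

```text
rest hit True eye z 146.23846567478296 [ 0.  -0.4  3.4]
17.6333
```

View pics/p3.png

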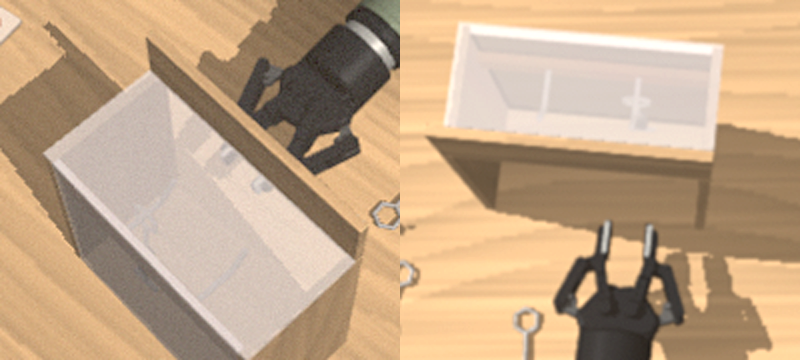

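The tee hangs on the right hook at top crop (637,104). Now disc 1.

```bash
cat >> h.py <<'E'
def fetch(y,pick,yprev):
    go("p",-120,yprev,240,62,pick[2],69.3)
    ctrl.move_ptp([300,-350,400],rot(np.array([1.,0,0]),-Z,pick[2]))
    r,a,b=find()
    for h,e,_,_ in r: print("tool",h,e,np.linalg.norm(e-h))
    h,e=min(((h,e) for h,e,_,_ in r),key=lambda k:np.linalg.norm(k[0][:2]-pick[:2]))
    s,d=grasp(h,e,y,0)
    go("p",-140,y,300,55,s,d);go("p",-120,y,240,62,s,d);go("p",-95,y,176,70,s,d);go("l",-40,y,174,70,s,d)
    st=ctrl.read_state();print("s,d",s,d,st["t"],st["q"],st["grip_width"])
E
python3 - <<'E'
from h import *
fetch(45,(435,142,1),-45)
snap("pics/p4.png")
E
```

```text
tool [435.4 142.2   3.4] [513.6 141.6   2.6] 78.26640240107659
tool [492.9 304.8   3.8] [568.6 284.8   2.2] 78.31713305116288
s 1 hit True 71.82541737396647 width 12.678448406358383 d 69.35453729776756 [435.4 142.2  74.4] 27.0667
width up 12.407748476767848
s,d 1 69.35453729776756 35.4417 [ 0.2  0.5  2.2  3.5  0.7 -1.8] 12.079337574877343
```

View pics/p4.png

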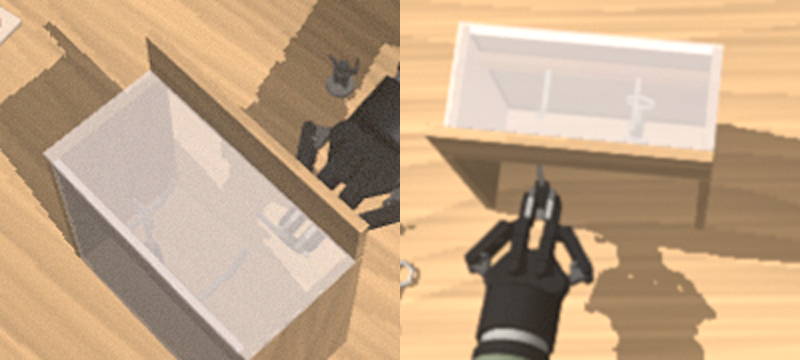

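Disc 1 is in front of the left hook, with the rod at (540,170) and the hook at (546,70-115). Threading and releasing with guards.

```bash
python3 - <<'E'
from h import *
if thread(32,45,1,69.35,80):
    release(32,45,1,69.35,80); ctrl.hold(1)
print(ctrl.read_state()["t"]);snap("pics/p5.png")
E
```

```text
(-14, 173, 70) False F [-0.2  0.7 -1. ] w 12.30046195577571 t 36.0167
(7, 157.5, 70) False F [ 0.7 -0.1 -0.5] w 12.17164622188915 t 36.6917
(32, 153.5, 70) False F [-0.4  0.1 -1.2] w 11.799518637173952 t 37.35
(32, 151.5, 75.0) False F [-0.1  0.   0.1] w 12.413921504169794 t 37.775
(32, 149.5, 80) False F [ 0.1 -0.3 -1.6] w 12.154498500108307 t 38.1917
rest hit True eye z 146.1877824953641 [0.5 0.4 2.4]
42.1917
```

View pics/p5.png

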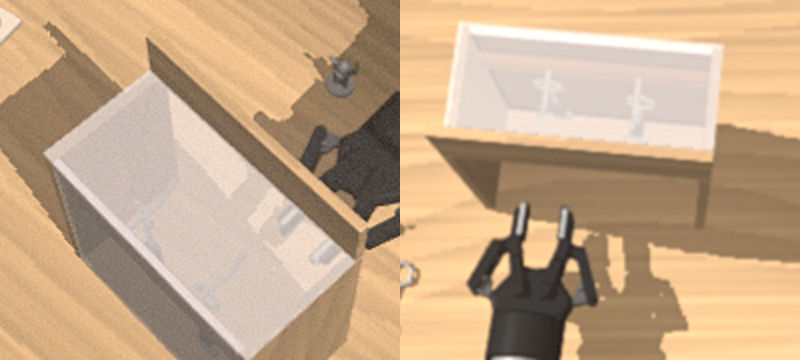

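Disc 1 hangs deep on the left hook at top crop (545,85). Now disc 2.

```bash
python3 - <<'E'
from h import *
fetch(45,(493,305,1),45)
snap("pics/p6.png")
E
```

```text
tool [492.8 304.8   4.1] [568.6 284.8   2.1] 78.39268017394092
s 1 hit True 71.86937312887534 width 12.069257081065725 d 69.2801043881179 [492.8 304.8  74.3] 51.7667
width up 12.446751175318063
s,d 1 69.2801043881179 60.15 [ 0.2  0.5  2.2  3.5  0.7 -1.8] 12.24360624204332
```

View pics/p6.png

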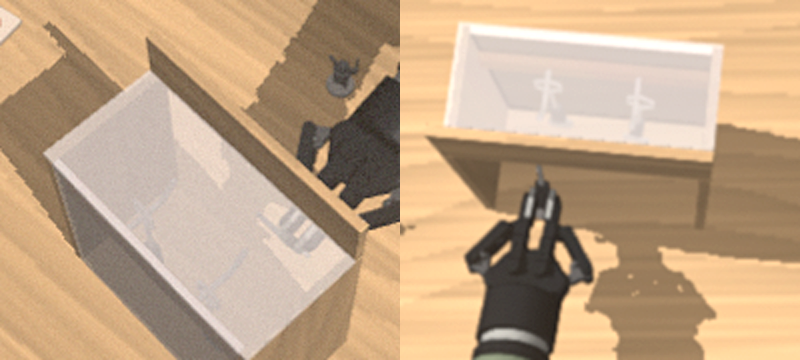

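Disc 2 sits at the same spot, rod at (540,170), with disc 1 hanging at (546,85). Threading to x=16.

```bash
python3 - <<'E'
from h import *
if thread(16,45,1,69.3,80):
    release(16,45,1,69.3,80)
    go("p",-120,45,240,62,1,69.3);ctrl.move_ptp([300,-350,400],rot(np.array([1.,0,0]),-Z,1));ctrl.hold(6)
print(ctrl.read_state()["t"])
a=[cv2.cvtColor(ctrl.grab_frame("top"),cv2.COLOR_RGB2GRAY).astype(int)[120:200,200:400]]
ctrl.hold(.4);a.append(cv2.cvtColor(ctrl.grab_frame("top"),cv2.COLOR_RGB2GRAY).astype(int)[120:200,200:400])
d=np.abs(a[0]-a[1]);print("motion diff",d.max(),d.mean());snap("pics/p7.png");print(find())
E
```

```text
(-14, 173, 70) False F [-0.3  0.4 -1. ] w 12.427900412571343 t 60.725
(7, 157.5, 70) False F [ 0.1  0.  -0.7] w 12.370325583100389 t 61.4
(16, 153.5, 70) False F [-0.1 -0.7  0.1] w 12.105388330367758 t 61.75
(16, 151.5, 75.0) False F [ 0.3 -0.4 -0.6] w 11.914159092197185 t 62.175
(16, 149.5, 80) False F [-0.8  0.7  0.1] w 11.963484353850669 t 62.5917
rest hit True eye z 146.06204786779233 [1.5 0.2 2.9]
75.65
motion diff 3 0.4745
([], 2, 2)
```

View pics/p7.png

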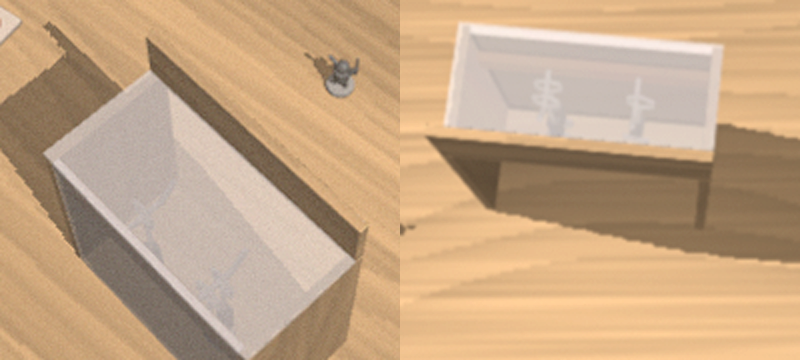

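Both discs hang on the left hook at (546,85) and (547,102), and the tee on the right at (640,97). They look still, and no tool is left on the desk. I'll hold a little longer, then hand in.

```bash
python3 - <<'E'
from h import *
ctrl.hold(10);print(ctrl.finish_job())
E
```

```text
the job is handed in; nothing more can be done
None
```

The job is handed in at about 86 s of the 210 s: three tools were out, and the last pictures show both round blades hanging still on the left hook and the T-blade on the right, with no sign of any goblin disturbed; the hand-in call returned no verdict.

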